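# Start the foam-carving bench in order

## Robot

A 6-joint arm with a two-finger parallel gripper is mounted at the origin on the work surface. World frame = base frame: x ahead of the robot, y to its left, z up, the work surface at z = 0. Lengths are in mm, angles in rad, forces in N, time in s.
With the tool pointing down it reaches from about 350 to 775 mm from the base axis. Payload 7.3 kg.
Tool frame: the origin (TCP) lies midway between the tips of the shut fingers; the grasp point (between the pads) lies 19 mm behind it; x points along the fingers, z is the direction in which the jaws open and shut, and the axes are right-handed (so a half turn about x gives the same grasp; the last joint's range is limited). The gripper opens to 92 mm and grips with 3 to 60 N. Pads are 19 mm wide; open, the fingers measure 130 mm over their backs; the gripper's body (75 mm by 190 mm) begins 47 mm behind the grasp point.
Start: joints at [0.969, 0.342, 1.524, -0, 1.275, -0.146], TCP at [231.084, 471.429, 226.741] pointing down, gripper open.
Joint ranges: [-2.53, 2.53], [-0.77, 2.02], [0.04, 2.7], [-1, 4.14], [0.28, 2.66], [-3.11, 3.11]. Speed limits (rad/s): [2.57, 2.57, 3.14, 3.14, 3.14, 3.14].

## Interface

Orientations are given as [roll, pitch, yaw] about the fixed x, y, z axes, in that order (R = Rz(yaw) Ry(pitch) Rx(roll)).
In Python, from plant import monitor, optics, close_job gives the robot as it stands.
- The arm moves only by the tool send_rows, never from a script. Its argument "commands" is a list that holds one entry, the list of rows, each a list of 5 numbers: the shift along the tool's x, y, z in m, then the turn about the tool's x in degrees, then the finger opening in m, from 0 to 0.0918. A call has 1 to 10 rows; each row shifts and turns the pose as measured when the row begins, along the tool's axes as they then stand; what a row does not reach is not made up. A row lasts 1/12 s, in which the tool goes at most 41.7 mm and 7.16 degrees, less where a joint would pass 70% of its speed; a pose out of reach is approached as far as the arm can. A call with a gripper value outside its range is refused whole. The fingers move at their own pace and stop on an object; the grip force is fixed at half the most. Time passes only in rows, so rows that do not move let the fingers close. It gives the time, the measured TCP pose, the force and the opening at its end, in the units of the state.
- monitor.get_obs(): the state, without advancing time (a new reading comes with each control period).
- optics.capture(name): name is "side" or "top" or "wrist"; returns a dict with "color" (384x512x3 uint8, blue, green, red), "camera_matrix" (3x3 intrinsics, pixels), "camera_from_world" (4x4, takes a point from world to camera coordinates); the wrist camera has in their place "T_tool_cam" (4x4, takes a point from camera to tool coordinates, whose origin is the TCP and whose axes are the tool frame's). Camera axes: x right, y down, z forward; pixel columns grow to the right and rows downward; lengths in mm; the calibration is good to about 2 mm. A picture is of the moment at which its call begins: read the wrist's pose just before it. There is no depth.
- close_job(): hands the job in, once; it reports no verdict.
The state is a dict: "time": time; "joint_positions": joint angles; "dq": joint speeds; "tau": joint torques, N m; "tool_pos": TCP position; "tcp_rot": TCP orientation; "contact_force": force on the tool from outside, world axes, zero at the start; "moment": the same for the moment, N m; "grip_width": finger opening in mm.
Only numpy, scipy, OpenCV 4.12 (cv2) and the standard library are available. Lean on these libraries where they do the work, as an engineer would, in place of code of your own. Each camera call takes 0.05 s, during which the arm holds its last target.

## Task

Start up the carving bench with its loose push-button switches: with a fingertip, lightly press the green button, then the yellow, then the blue, each all the way in so that it stays down, with every switch left lying where it is (do not pick it up, tip it or shove it about). Leave the red button up and do not disturb the other things on the bench.

Things in the scene. Friction and masses are not known exactly. Their poses are not given: they have to be found in the camera images.
- green_switch: loose grey push-button switch with one green button on top: square housing 68 x 68 mm, 30 mm high, about 0.2 to 0.3 kg, on a rubber foot, free on the bench; origin at the centre of its underside, z up
- green_top (a point): centre of the flat top of the green button, a round cap 40 mm across in the middle of the housing; it stands 22 mm above the housing when up (52 mm above the bench) and 10 mm above it when fully down; it moves with the cap
- green_button (a joint): how far the green button is pressed, m: 0 up, 0.012 fully down against its stop; it takes about 3 N to start it and 5.5 N to push it fully down; it rides on a cushioned mount that gives 1 mm per 2 N throughout the press, at most 10 mm, and springs back when let go; it stays as far down as it was pushed (starts within 1 mm of up)
- yellow_switch: loose grey push-button switch with one yellow button on top: square housing 68 x 68 mm, 30 mm high, about 0.2 to 0.3 kg, on a rubber foot, free on the bench; origin at the centre of its underside, z up
- yellow_top (a point): centre of the flat top of the yellow button, a round cap 40 mm across in the middle of the housing; it stands 22 mm above the housing when up (52 mm above the bench) and 10 mm above it when fully down; it moves with the cap
- yellow_button (a joint): how far the yellow button is pressed, m: 0 up, 0.012 fully down against its stop; it takes about 3 N to start it and 5.5 N to push it fully down; it rides on a cushioned mount that gives 1 mm per 2 N throughout the press, at most 10 mm, and springs back when let go; it stays as far down as it was pushed (starts within 1 mm of up)
- blue_switch: loose grey push-button switch with one blue button on top: square housing 68 x 68 mm, 30 mm high, about 0.2 to 0.3 kg, on a rubber foot, free on the bench; origin at the centre of its underside, z up
- blue_top (a point): centre of the flat top of the blue button, a round cap 40 mm across in the middle of the housing; it stands 22 mm above the housing when up (52 mm above the bench) and 10 mm above it when fully down; it moves with the cap
- blue_button (a joint): how far the blue button is pressed, m: 0 up, 0.012 fully down against its stop; it takes about 3 N to start it and 5.5 N to push it fully down; it rides on a cushioned mount that gives 1 mm per 2 N throughout the press, at most 10 mm, and springs back when let go; it stays as far down as it was pushed (starts within 1 mm of up)
- red_switch: loose grey push-button switch with one red button on top: square housing 68 x 68 mm, 30 mm high, about 0.2 to 0.3 kg, on a rubber foot, free on the bench; origin at the centre of its underside, z up
- red_top (a point): centre of the flat top of the red button, a round cap 40 mm across in the middle of the housing; it stands 22 mm above the housing when up (52 mm above the bench) and 10 mm above it when fully down; it moves with the cap
- red_button (a joint): how far the red button is pressed, m: 0 up, 0.012 fully down against its stop; it takes about 3 N to start it and 5.5 N to push it fully down; it rides on a cushioned mount that gives 1 mm per 2 N throughout the press, at most 10 mm, and springs back when let go; it stays as far down as it was pushed (starts within 1 mm of up)
- tape_roll: loose orange roll, 90 mm across, 38 mm high, lying flat; origin at the centre of its underside
- foam_offcut: loose white block 110 x 75 x 45 mm; origin at the centre of its underside
- glue_bottle: loose upright green bottle with a white label and a red cap, 56 mm across, 140 mm high; origin at the centre of its underside
- brush: loose brush lying on the bench along its own x, about 0.2 m long; origin on its underside near the middle
- tube_offcut: loose upright grey tube end, 48 mm across, 80 mm high; origin at the centre of its underside
Mind the look-alikes: they are no part of the job. Leave any brown or turquoise look-alike of the green_switch alone.

How it is judged (in metres and radians):
On the way, in this order (a step that is already met when the one before it is completed fails the run):
1. the green button is pressed down (value of joint green_button above 0.008 m), for 0.1 s.
2. the yellow button is pressed down (value of joint yellow_button above 0.008 m), for 0.1 s.
3. the blue button is pressed down (value of joint blue_button above 0.008 m), for 0.1 s.
At the end, for the whole second after the job is handed in: the green, yellow and blue buttons are at least 8 mm down (of 12), the red one less than 3 mm; every switch lies flat and at rest within 25 mm of where it was, every other loose thing within 30 mm (value of joint each of green_button, yellow_button, blue_button above 0.008 m and value of joint red_button below 0.003 m and distance of each of green_switch, yellow_switch, blue_switch, red_switch from where it was at the start of the episode below 0.025 m and angle between each of green_switch, yellow_switch, blue_switch, red_switch's own z axis and vertical below 0.1 rad and linear speed of each of green_switch, yellow_switch, blue_switch, red_switch below 0.02 m/s and distance of each of tape_roll, foam_offcut, glue_bottle, brush, tube_offcut from where it was at the start of the episode below 0.03 m); the robot touches nothing.
It fails at once if a button goes down out of order ((value of joint yellow_button above 0.004 m and value of joint green_button below 0.008 m) or (value of joint blue_button above 0.004 m and value of joint yellow_button below 0.008 m)).
It fails at once if the red button is pressed (value of joint red_button above 0.003 m).
It fails at once if a switch is lifted (12 mm), tipped or shoved more than 25 mm (height (world z) of any of green_switch, yellow_switch, blue_switch, red_switch above 0.012 m or angle between any of green_switch, yellow_switch, blue_switch, red_switch's own z axis and vertical above 0.25 rad or distance of any of green_switch, yellow_switch, blue_switch, red_switch from where it was at the start of the episode above 0.025 m).
It fails at once if a switch is pushed harder than 35 N (contact force between any of green_switch, yellow_switch, blue_switch, red_switch and the fingers above 35 N or contact force between any of green_switch, yellow_switch, blue_switch, red_switch and the arm above 35 N).
It fails at once if another loose thing is moved more than 30 mm (distance of any of tape_roll, foam_offcut, glue_bottle, brush, tube_offcut from where it was at the start of the episode above 0.03 m).
It also fails if it takes over 58 s, if anything falls off the work surface, if the arm or the gripper's body presses on something with over 40 N, if the wrist force passes 120 N, or if a joint passes its speed limit or range.

## Working session

There is one attempt and no reset: what is moved stays moved. The work goes in short steps, Python scripts to look and compute and a tool call to move; the robot and the scene stay as the last step left them, time stands still between calls to the robot, and variables do not carry over. Pictures are saved under pics/ and viewed, and the job is handed in when it is done.

Besides the shell and the picture viewer there is one more tool, called after ">>>" as name([rows], argument=value, ...), one row to a line, values as JSON. send_rows: Moves the arm, as the interface text tells. Its arguments: {"type":"object","properties":{"commands":{"type":"array","items":{"type":"array","items":{"type":"array","items":{"type":"number"}}}}},"required":["commands"]}

```bash
mkdir -p pics; python3 - <<'E'
from plant import monitor, optics
import cv2
o=monitor.get_obs()
for k in("time","tool_pos","tcp_rot","contact_force","grip_width"):print(k,o[k])
for n in("top","side","wrist"):
    c=optics.capture(n);cv2.imwrite(f"pics/{n}0.png",c["color"]);print(n,c["camera_matrix"]);print(c.get("camera_from_world",c.get("T_tool_cam")))
E
```

```text
time 0.0
tool_pos [230.85241338 471.06747422 226.04347437]
tcp_rot [ 3.00682766  1.56924861 -2.1613412 ]
contact_force [-0.47680446 -0.29497582 -0.01066536]
grip_width 91.66310365997333
top [[379.84256175   0.         257.70041196]
 [  0.         379.84256175 188.6590194 ]
 [  0.           0.           1.        ]]
[[-2.04712220e-02 -9.99788141e-01  2.14524635e-03 -1.25584048e+01]
 [-9.95404549e-01  2.01806099e-02 -9.36083665e-02  5.52843219e+02]
 [ 9.35452424e-02 -4.05166563e-03 -9.95606786e-01  1.09911570e+03]
 [ 0.00000000e+00  0.00000000e+00  0.00000000e+00  1.00000000e+00]]
side [[380.47911839   0.         263.22095043]
 [  0.         380.47911839 196.20042586]
 [  0.           0.           1.        ]]
[[-9.99757571e-01  3.24477282e-04 -2.20157589e-02  5.52949585e+02]
 [ 1.70628924e-02  6.43375441e-01 -7.65360634e-01  2.95909899e+01]
 [ 1.39160564e-02 -7.65550741e-01 -6.43225005e-01  9.95343731e+02]
 [ 0.00000000e+00  0.00000000e+00  0.00000000e+00  1.00000000e+00]]
wrist [[327.0853527    0.         252.33484592]
 [  0.         327.0853527  193.83978187]
 [  0.           0.           1.        ]]
[[-1.12182647e-04 -2.86437425e-01  9.58098945e-01 -1.58025331e+02]
 [-4.92228041e-04 -9.58098819e-01 -2.86437445e-01  7.68551834e+01]
 [ 9.99999873e-01 -5.03736477e-04 -3.35104711e-05  1.25488888e+00]
 [ 0.00000000e+00  0.00000000e+00  0.00000000e+00  1.00000000e+00]]
```

View pics/top0.png

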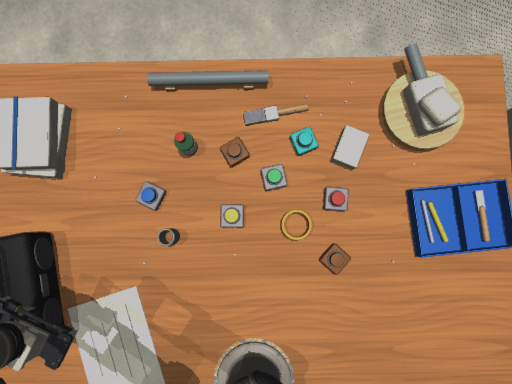

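View pics/side0.png

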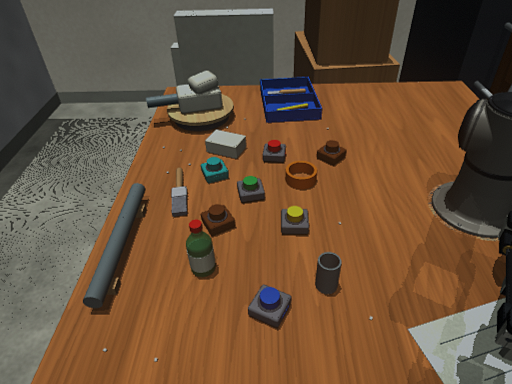

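View pics/wrist0.png

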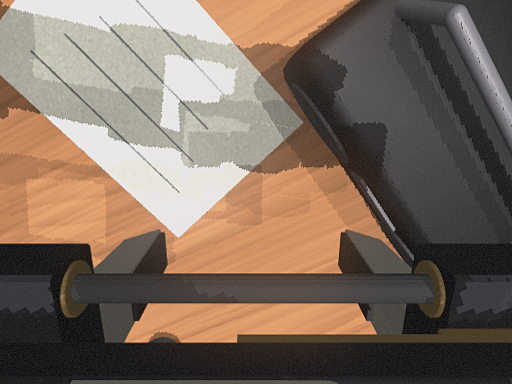

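The top picture shows the green button at (274,177), yellow at (232,216), blue at (149,195) and red at (338,198). The look-alikes are turquoise at (305,140) and brown at (235,150) and (336,259). The bottle is at (186,145) and the tube at (169,237). I'll measure the caps in both fixed views.

```bash
cat > h.py <<'E'
import numpy as np,cv2
from plant import monitor,optics
from scipy.spatial.transform import Rotation as R
HS={'green':(50,75),'yellow':(24,34),'blue':(105,125),'red':(174,6)}
SEED={'top':{'green':(274,177),'yellow':(232,216),'blue':(149,195),'red':(338,198)},'side':{'green':(250,184),'yellow':(295,214),'blue':(270,298),'red':(274,146)}}
def cent(im,n,seed,r=18):
    h=cv2.cvtColor(im,cv2.COLOR_BGR2HSV);a,b=HS[n]
    H=h[...,0]; m=((H>=a)&(H<=b)) if a<b else ((H>=a)|(H<=b))
    m&=(h[...,1]>150)&(h[...,2]>60)
    w=np.zeros_like(m);x,y=seed;w[y-r:y+r,x-r:x+r]=1;m&=w
    return m
def ray(c,uv):
    K=c['camera_matrix'];T=c['camera_from_world'];d=T[:3,:3].T@np.linalg.inv(K)@[uv[0],uv[1],1];return -T[:3,:3].T@T[:3,3],d
def onz(c,uv,z):
    o,d=ray(c,uv);return o+d*(z-o[2])/d[2]
E
python3 - <<'E'
from h import *
for n in('top','side'):
    c=optics.capture(n)
    im=c['color']
    rows=[]
    for b in HS:
        m=cent(im,b,SEED[n][b]);ys,xs=np.nonzero(m)
        print(n,b,m.sum(),xs.mean().round(1),ys.mean().round(1),xs.min(),xs.max(),ys.min(),ys.max(),onz(c,(xs.mean(),ys.mean()),50).round(1))
        x,y=SEED[n][b];rows.append(cv2.resize(im[y-25:y+25,x-25:x+25],(375,290) if 0 else (290,290),interpolation=cv2.INTER_NEAREST))
    cv2.imwrite(f'pics/{n}crop.png',np.vstack([np.hstack(rows[:2]),np.hstack(rows[2:])]))
E
```

```text
<stdin>:8: RuntimeWarning: Mean of empty slice.
  ret = ret.dtype.type(ret / rcount)
Traceback (most recent call last):
ValueError: zero-size array to reduction operation minimum which has no identity
```

```bash
true
sed -i "s/'green':(50,75)/'green':(50,82)/; s/(h\[...,1\]>150)/(h[...,1]>SAT)/; 1i SAT=120" h.py
python3 - <<'E'
from h import *
for n in('top','side'):
    c=optics.capture(n)
    im=c['color']
    hh=cv2.cvtColor(im,cv2.COLOR_BGR2HSV)
    rows=[]
    for b in HS:
        x,y=SEED[n][b];print(hh[y,x])
        m=cent(im,b,SEED[n][b]);ys,xs=np.nonzero(m)
        if len(xs):print(n,b,m.sum(),xs.mean().round(1),ys.mean().round(1),xs.min(),xs.max(),ys.min(),ys.max(),onz(c,(xs.mean(),ys.mean()),50).round(1))
        rows.append(cv2.resize(im[y-25:y+25,x-25:x+25],(290,290),interpolation=cv2.INTER_NEAREST))
    cv2.imwrite(f'pics/{n}crop.png',np.vstack([np.hstack(rows[:2]),np.hstack(rows[2:])]))
E
```

```text
[ 68 129 193]
top green 137 273.8 175.8 268 280 170 182 [586.8 -71.4  50. ]
[ 29 131 196]
top yellow 147 231.2 215.2 225 238 209 222 [475.   54.1  50. ]
[108 165 189]
top blue 155 147.8 194.6 141 155 188 201 [539.5 294.3  50. ]
[  2 152 195]
top red 153 337.4 198.2 331 344 192 210 [ 517.8 -253.6   50. ]
[ 63 159 125]
side green 104 249.7 180.2 243 256 176 184 [588.4 -69.2  50. ]
[ 31 195 171]
side yellow 144 294.5 211.0 287 302 206 216 [475.8  56.9  50. ]
[113 185 152]
side blue 275 269.5 295.4 260 286 287 315 [539.9 299.6  50. ]
[  2 216 144]
side red 120 273.8 145.2 268 280 140 151 [ 519.7 -241.    50. ]
```

View pics/topcrop.png

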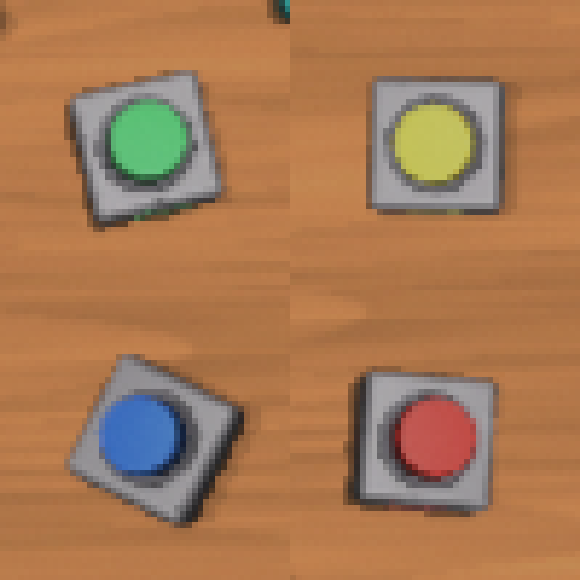

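View pics/sidecrop.png

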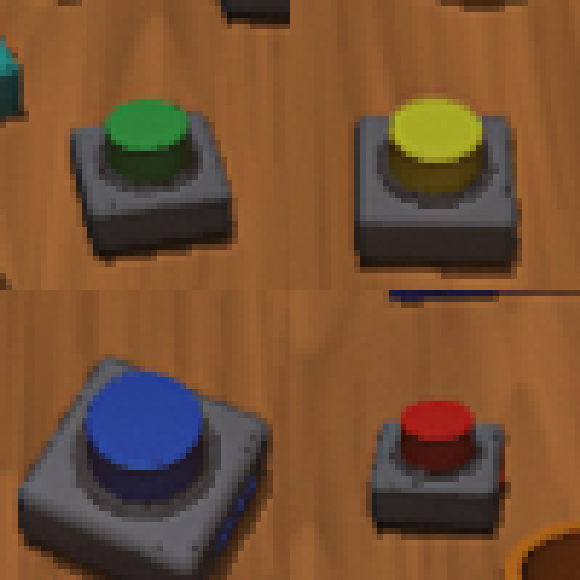

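The cap crops look right. In the top view the green and yellow caps are about 13 px (≈40 mm) across, and the top and side views agree to about 3 mm on both. The side mask for blue picked up the stripe on the housing, so I'll use the top value for blue. Next I'll work out the moves in tool axes.

```bash
cat > go.py <<'E'
import sys;from h import *
T={'g':(587.5,-70.5),'y':(475.5,55.3),'b':(539.7,295.5)}
o=monitor.get_obs();Rm=R.from_euler('xyz',o['tcp_rot']).as_matrix()
p=np.array(o['tool_pos']);print('R',Rm.round(3).tolist())
t=np.array([*T[sys.argv[1]],float(sys.argv[2])])
d=t-p;print('t',o['time'],'p',p.round(1),'F',np.round(o['contact_force'],1),'w',round(o['grip_width'],1));l=Rm.T@d;print('world d',d.round(1),'tool d',l.round(1),'n',np.linalg.norm(d)/41.7,'per30mm',np.linalg.norm(d)/30)
E
python3 go.py g 150
```

```text
R [[-0.0, -0.898, 0.44], [-0.0, 0.44, 0.898], [-1.0, 0.0, -0.0]]
t 0.3 p [231.  471.3 226.5] F [0.8 0.2 0.1] w 91.7
world d [ 356.5 -541.8  -76.5] tool d [  76.6 -558.6 -329.6] n 15.66119892846555 per30mm 21.769066510567118
```

>>> send_rows([
  [[0,-0.028,-0.0165,0,0],[0,-0.028,-0.0165,0,0],[0,-0.028,-0.0165,0,0],[0,-0.028,-0.0165,0,0],[0,-0.028,-0.0165,0,0],[0,-0.028,-0.0165,0,0],[0,-0.028,-0.0165,0,0],[0,-0.028,-0.0165,0,0],[0,-0.028,-0.0165,0,0],[0,-0.028,-0.0165,0,0]],
])

```text
time: 1.13
tool_pos: [413.7, 193.8, 225.6]
tcp_rot: [0.448, 1.569, 1.575]
contact_force: [0.5, 0.1, -0.3]
grip_width: 29.8
```

```bash
python3 go.py g 150
```

```text
R [[-0.0, -0.903, 0.429], [0.002, 0.429, 0.903], [-1.0, 0.001, 0.002]]
t 1.1333 p [413.7 193.8 225.6] F [ 0.5  0.1 -0.3] w 29.8
world d [ 173.8 -264.3  -75.6] tool d [  75.1 -270.5 -164.2] n 7.798643058670736 per30mm 10.840113851552324
```

>>> send_rows([
  [[0,-0.028,-0.017,0,0],[0,-0.028,-0.017,0,0],[0,-0.028,-0.017,0,0],[0,-0.028,-0.017,0,0],[0,-0.028,-0.017,0,0],[0,-0.028,-0.017,0,0],[0,-0.028,-0.017,0,0],[0,-0.028,-0.017,0,0],[0,-0.028,-0.017,0,0],[0,0,0,0,0]],
])

```text
time: 1.97
tool_pos: [583.5, -72.3, 224.7]
tcp_rot: [-0.721, 1.568, 0.4]
contact_force: [-1.8, -0.9, -0.2]
grip_width: 0.5
```

```bash
python3 go.py g 90
```

```text
R [[0.002, -0.901, 0.435], [0.001, 0.435, 0.901], [-1.0, -0.002, 0.002]]
t 1.9667 p [583.5 -72.3 224.7] F [-1.8 -0.9 -0.2] w 0.5
world d [   4.     1.8 -134.7] tool d [134.8  -2.6   3.1] n 3.2331197532055787 per30mm 4.4940364569557545
```

>>> send_rows([
  [[0.027,-0.001,0.001,0,0],[0.027,-0.001,0.001,0,0],[0.027,-0.001,0.001,0,0],[0.027,0,0,0,0],[0.027,0,0,0,0],[0,0,0,0,0]],
])

```text
time: 2.47
tool_pos: [590.0, -73.6, 85.9]
tcp_rot: [-1.128, 1.563, -0.012]
contact_force: [-1.3, 0.4, -1.3]
grip_width: 0.5
```

```bash
python3 go.py g 60; python3 - <<'E'
from h import *
for n in('side','wrist'):
    c=optics.capture(n);im=c['color']
    cv2.imwrite(f'pics/{n}1.png',im if n=='wrist' else cv2.resize(im[120:250,170:340],None,fx=4,fy=4))
E
```

```text
R [[0.008, -0.898, 0.439], [-0.0, 0.439, 0.898], [-1.0, -0.007, 0.003]]
t 2.4667 p [590.  -73.6  85.9] F [-1.3  0.4 -1.3] w 0.5
world d [ -2.5   3.1 -25.9] tool d [25.8  3.8  1.6] n 0.6276146678907043 per30mm 0.8723843883680791
```

View pics/side1.png

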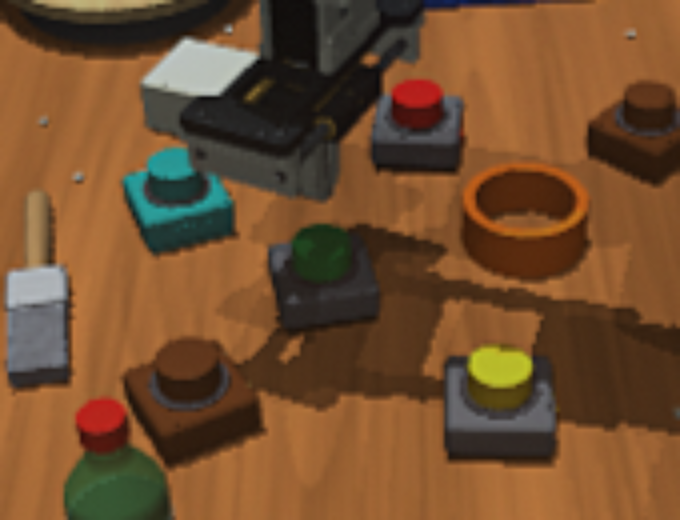

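View pics/wrist1.png

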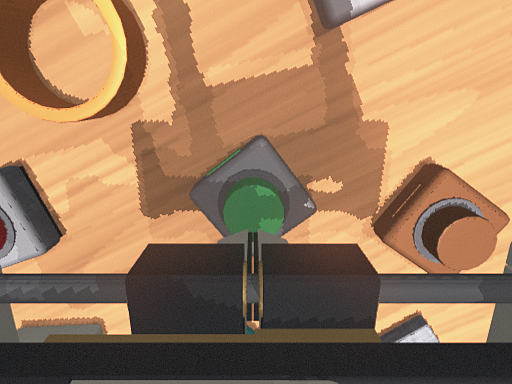

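```bash
cat >> h.py <<'E'
def wristz(uv,z,o=None,c=None):
    o=monitor.get_obs();c=optics.capture('wrist')
    Rm=R.from_euler('xyz',o['tcp_rot']).as_matrix();T=c['T_tool_cam']
    org=Rm@T[:3,3]+o['tool_pos'];d=Rm@T[:3,:3]@np.linalg.inv(c['camera_matrix'])@[uv[0],uv[1],1]
    return org+d*(z-org[2])/d[2]
E
python3 - <<'E'
from h import *
im=cv2.imread('pics/wrist1.png');cv2.imwrite('pics/w1c.png',cv2.resize(im[120:290,180:330],None,fx=3.5,fy=3.5))
print(wristz((253,209),52).round(1))
c=optics.capture('side');p=monitor.get_obs()['tool_pos'];q=c['camera_matrix']@(c['camera_from_world']@[*p,1])[:3];print(q[:2]/q[2])
E
python3 go.py g 60
```

```text
[587.1 -69.4  52. ]
[246.66708333 165.93120907]
R [[0.02, -0.898, 0.439], [-0.003, 0.439, 0.898], [-1.0, -0.019, 0.006]]
t 2.6667 p [594.6 -74.7  93.1] F [-0.1 -0.3  0.3] w 0.7
world d [ -7.1   4.2 -33.1] tool d [33.   8.8  0.5] n 0.8189293856313561 per30mm 1.138311846027585
```

View pics/w1c.png

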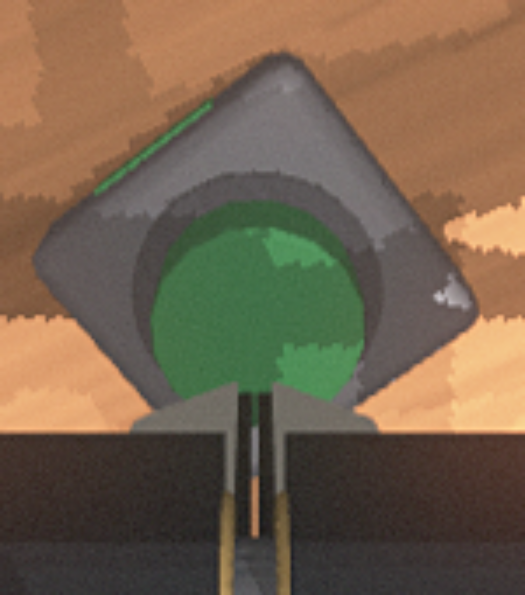

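```bash
for i in 1 2; do python3 - <<'E'
from h import *
o=monitor.get_obs();print(o['time'],o['tool_pos'],o['tcp_rot'],np.round(o['joint_positions'],4),np.round(o['dq'],3),o['contact_force'])
optics.capture('wrist')
E
done
```

```text
2.6667 [594.56658641 -74.72642252  93.14180415] [-1.28143561  1.55052586 -0.1653668 ] [-0.2538  0.5939  1.5044  0.0021  1.0231 -1.371 ] [-0.001 -0.014 -0.006  0.    -0.006 -0.001] [-0.09326298 -0.26254155  0.29296522]
2.7167 [594.70629074 -74.80078164  93.42556176] [-1.28576267  1.5498346  -0.16970477] [-0.2539  0.5935  1.5044  0.0021  1.0229 -1.371 ] [-0.003 -0.005  0.001 -0.001 -0.004 -0.001] [ 0.21437565 -0.13778323 -0.07851713]
```

>>> send_rows([
  [[0,0,0,0,0]],
])

```text
time: 2.85
tool_pos: [595.2, -74.9, 94.8]
tcp_rot: [-1.294, 1.548, -0.178]
contact_force: [0.4, -0.5, 0.1]
grip_width: 0.4
```

```bash
for i in 1 ; do python3 - <<'E'
from h import *
o=monitor.get_obs();print(o['time'],o['tool_pos'],o['tcp_rot'],np.round(o['joint_positions'],4),np.round(o['dq'],3),o['contact_force'])
E
done
```

```text
2.85 [595.23579833 -74.90576437  94.80652693] [-1.29373633  1.54759189 -0.177643  ] [-0.2538  0.5916  1.5035  0.0021  1.0234 -1.371 ] [ 0.003 -0.031 -0.027  0.001  0.009  0.001] [ 0.42352303 -0.49987727  0.11018355]
```

>>> send_rows([
  [[0,0,0,0,0]],
])

```text
time: 2.93
tool_pos: [595.9, -75.0, 96.2]
tcp_rot: [-1.301, 1.545, -0.185]
contact_force: [0.5, -0.3, -0.0]
grip_width: 0.5
```

>>> send_rows([
  [[0,0,0,0,0],[0,0,0,0,0],[0,0,0,0,0]],
])

```text
time: 3.18
tool_pos: [596.8, -75.2, 98.4]
tcp_rot: [-1.309, 1.542, -0.193]
contact_force: [-0.3, 0.7, -0.9]
grip_width: 0.2
```

>>> send_rows([
  [[0.004,0,0,0,0],[0.004,0,0,0,0],[0.004,0,0,0,0]],
])

```text
time: 3.43
tool_pos: [597.8, -75.5, 86.6]
tcp_rot: [-1.313, 1.539, -0.197]
contact_force: [0.2, -0.0, 0.2]
grip_width: 0.3
```

```bash
python3 go.py g 60
```

```text
R [[0.031, -0.898, 0.439], [-0.006, 0.439, 0.898], [-1.0, -0.03, 0.008]]
t 3.4333 p [597.8 -75.5  86.6] F [ 0.2 -0.   0.2] w 0.3
world d [-10.3   5.  -26.6] tool d [26.3 12.2 -0.3] n 0.695177180794513 per30mm 0.9662962813043731
```

>>> send_rows([
  [[0.004,0.003,0,0,0],[0.004,0.003,0,0,0],[0.004,0.003,0,0,0],[0.004,0.003,0,0,0],[0.004,0.001,0,0,0]],
])

```text
time: 3.85
tool_pos: [584.7, -69.1, 62.5]
tcp_rot: [-1.306, 1.542, -0.19]
contact_force: [-0.3, -0.6, 0.3]
grip_width: 0.5
```

```bash
python3 go.py g 40
```

```text
R [[0.028, -0.898, 0.439], [-0.005, 0.439, 0.898], [-1.0, -0.027, 0.007]]
t 3.85 p [584.7 -69.1  62.5] F [-0.3 -0.6  0.3] w 0.5
world d [  2.8  -1.4 -22.5] tool d [22.6 -2.5 -0.2] n 0.5452731683883074 per30mm 0.7579297040597474
```

>>> send_rows([
  [[0.003,-0.001,0,0,0],[0.003,-0.001,0,0,0],[0.003,0,0,0,0]],
])

```text
time: 4.1
tool_pos: [586.3, -69.8, 52.2]
tcp_rot: [-1.305, 1.543, -0.189]
contact_force: [0.8, -0.5, 0.4]
grip_width: 0.6
```

>>> send_rows([
  [[0.003,0,0,0,0],[0.003,0,0,0,0]],
])

```text
time: 4.27
tool_pos: [586.4, -69.8, 45.9]
tcp_rot: [-1.302, 1.544, -0.185]
contact_force: [-2.3, 0.8, 3.7]
grip_width: 0.4
```

>>> send_rows([
  [[0.003,0,0,0,0],[0.003,0,0,0,0]],
])

```text
time: 4.43
tool_pos: [586.4, -69.8, 39.9]
tcp_rot: [-1.302, 1.544, -0.186]
contact_force: [-3.2, 1.4, 5.5]
grip_width: 0.5
```

>>> send_rows([
  [[0.003,0,0,0,0],[0.002,0,0,0,0]],
])

```text
time: 4.6
tool_pos: [586.4, -69.8, 35.1]
tcp_rot: [-1.303, 1.544, -0.186]
contact_force: [-3.9, 1.3, 10.4]
grip_width: 0.3
```

At 10.4 N and 17 mm of travel (12 mm stroke plus about 5 mm of cushion), green is against its stop. Retracting.

>>> send_rows([
  [[-0.004,0,0,0,0],[-0.006,0,0,0,0],[-0.01,0,0,0,0],[-0.02,0,0,0,0],[-0.02,0,0,0,0],[-0.02,0,0,0,0],[-0.01,0,0,0,0]],
])

```text
time: 5.18
tool_pos: [583.7, -69.5, 126.9]
tcp_rot: [-1.301, 1.547, -0.185]
contact_force: [0.9, 0.1, 0.6]
grip_width: 0.1
```

```bash
python3 go.py y 110; python3 - <<'E'
from h import *
im=optics.capture('side')['color']
cv2.imwrite('pics/side2.png',cv2.resize(im[120:250,170:340],None,fx=4,fy=4))
E
```

```text
R [[0.024, -0.898, 0.439], [-0.004, 0.439, 0.898], [-1.0, -0.023, 0.006]]
t 5.1833 p [583.7 -69.5 126.9] F [0.9 0.1 0.6] w 0.1
world d [-108.2  124.8  -16.9] tool d [ 13.8 152.3  64.5] n 3.9810086780279144 per30mm 5.533602062458801
```

View pics/side2.png

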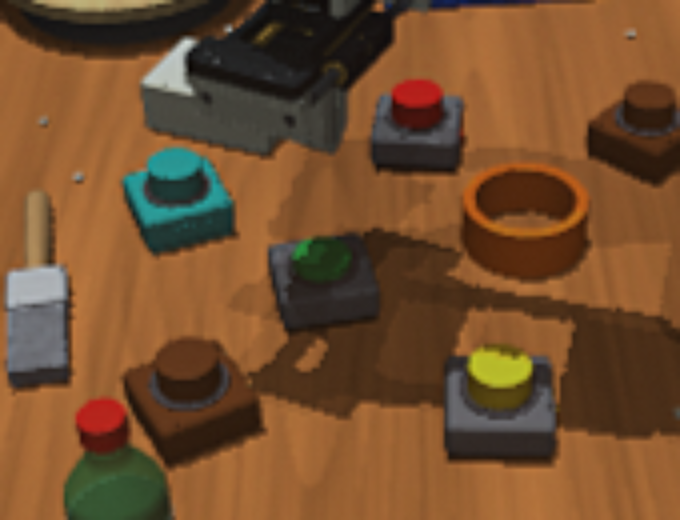

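The green cap now sits low in its housing at crop (322,260), and the housing hasn't moved. Going to yellow.

>>> send_rows([
  [[0,0.02,0.0085,0,0],[0,0.02,0.0085,0,0],[0,0.02,0.0085,0,0],[0,0.02,0.0085,0,0],[0,0.02,0.0085,0,0],[0,0.02,0.0085,0,0],[0,0.015,0.006,0,0],[0,0.008,0.003,0,0],[0,0.002,0.001,0,0]],
])

```text
time: 5.98
tool_pos: [476.5, 51.8, 121.4]
tcp_rot: [-1.341, 1.542, -0.228]
contact_force: [0.3, -0.5, 0.3]
grip_width: 0.7
```

```bash
python3 go.py y 70
```

```text
R [[0.028, -0.897, 0.442], [-0.006, 0.442, 0.897], [-1.0, -0.028, 0.006]]
t 5.9833 p [476.5  51.8 121.4] F [ 0.3 -0.5  0.3] w 0.7
world d [ -1.    3.5 -51.4] tool d [51.4  3.8  2.3] n 1.2363997292455975 per30mm 1.7185956236513806
```

>>> send_rows([
  [[0.01,0.001,0.0005,0,0],[0.01,0.001,0.0005,0,0],[0.01,0.001,0.0005,0,0],[0.01,0.0005,0.0005,0,0],[0.006,0,0,0,0],[0.003,0,0,0,0]],
])

```text
time: 6.48
tool_pos: [479.5, 53.2, 70.6]
tcp_rot: [-1.336, 1.536, -0.223]
contact_force: [0.6, 0.3, 0.7]
grip_width: 0.6
```

```bash
python3 go.py y 40;python3 - <<'E'
from h import *
im=optics.capture('wrist')['color']
cv2.imwrite('pics/w2.png',cv2.resize(im[120:290,180:330],None,fx=3.5,fy=3.5))
E
```

```text
R [[0.033, -0.897, 0.442], [-0.008, 0.442, 0.897], [-0.999, -0.033, 0.008]]
t 6.4833 p [479.5  53.2  70.6] F [0.6 0.3 0.7] w 0.6
world d [ -4.    2.1 -30.6] tool d [30.5  5.5 -0.1] n 0.7429480202993555 per30mm 1.0326977482161042
```

View pics/w2.png

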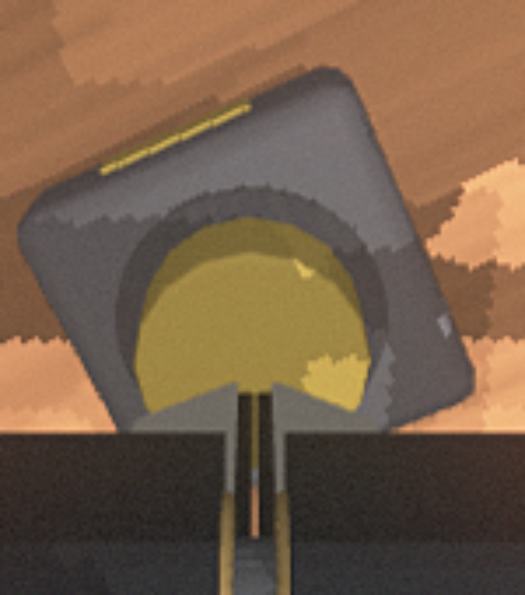

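The yellow cap is laterally centred under the fingers at crop (252,367). It still needs about 5 mm along tool y.

>>> send_rows([
  [[0.003,0.002,0,0,0],[0.003,0.002,0,0,0],[0.003,0.001,0,0,0]],
])

```text
time: 6.78
tool_pos: [476.3, 54.7, 61.3]
tcp_rot: [-1.331, 1.535, -0.219]
contact_force: [-0.5, -0.0, -0.1]
grip_width: 0.3
```

```bash
python3 go.py y 40
```

```text
R [[0.035, -0.896, 0.443], [-0.008, 0.443, 0.897], [-0.999, -0.035, 0.008]]
t 6.7833 p [476.3  54.7  61.3] F [-0.5 -0.  -0.1] w 0.3
world d [ -0.8   0.6 -21.3] tool d [21.3  1.7  0. ] n 0.5117110706094757 per30mm 0.7112783881471714
```

>>> send_rows([
  [[0.003,0.0005,0,0,0],[0.003,0,0,0,0],[0.003,0,0,0,0],[0.003,0,0,0,0],[0.003,0,0,0,0]],
])

```text
time: 7.2
tool_pos: [476.4, 55.0, 45.8]
tcp_rot: [-1.326, 1.534, -0.214]
contact_force: [-2.0, 0.1, 5.1]
grip_width: 0.3
```

>>> send_rows([
  [[0.003,0,0,0,0],[0.003,0,0,0,0]],
])

```text
time: 7.37
tool_pos: [476.3, 55.0, 39.6]
tcp_rot: [-1.329, 1.534, -0.216]
contact_force: [-2.5, 0.9, 5.2]
grip_width: 0.3
```

>>> send_rows([
  [[0.003,0,0,0,0],[0.002,0,0,0,0]],
])

```text
time: 7.53
tool_pos: [476.4, 55.0, 34.5]
tcp_rot: [-1.329, 1.534, -0.216]
contact_force: [-3.1, 0.7, 11.3]
grip_width: 0.6
```

Yellow is at its stop: 11.3 N at 17.5 mm. Retracting toward blue.

>>> send_rows([
  [[-0.004,0,0,0,0],[-0.006,0,0,0,0],[-0.01,0,0,0,0],[-0.02,0,0,0,0],[-0.02,0,0,0,0],[-0.02,0,0,0,0],[-0.02,0,0,0,0],[-0.01,0,0,0,0]],
])

```text
time: 8.2
tool_pos: [471.5, 55.8, 148.1]
tcp_rot: [-1.347, 1.538, -0.234]
contact_force: [0.1, 0.4, 0.2]
grip_width: 0.4
```

```bash
python3 go.py b 125; python3 - <<'E'
from h import *
im=optics.capture('side')['color']
cv2.imwrite('pics/side3.png',cv2.resize(im[120:340,170:370],None,fx=3,fy=2.7))
E
```

```text
R [[0.032, -0.896, 0.442], [-0.008, 0.442, 0.897], [-0.999, -0.032, 0.007]]
t 8.2 p [471.5  55.8 148.1] F [0.1 0.4 0.2] w 0.4
world d [ 68.2 239.7 -23.1] tool d [ 23.4  45.6 244.9] n 6.001180124969233 per30mm 8.341640373707234
```

View pics/side3.png

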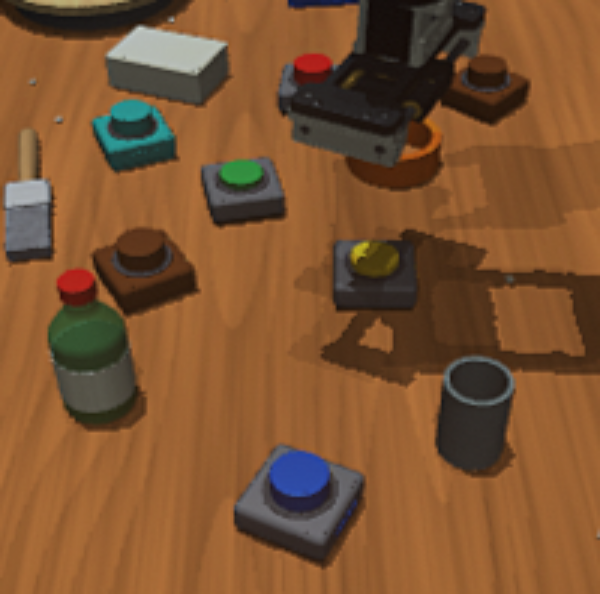

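The green and yellow caps are both down and their housings haven't moved. Going to blue.

>>> send_rows([
  [[0,0.005,0.027,0,0],[0,0.005,0.027,0,0],[0,0.005,0.027,0,0],[0,0.005,0.027,0,0],[0,0.005,0.027,0,0],[0,0.005,0.027,0,0],[0,0.005,0.027,0,0],[0,0.005,0.027,0,0],[0,0.004,0.015,0,0],[0,0.002,0.006,0,0]],
])

```text
time: 9.08
tool_pos: [538.8, 297.3, 149.2]
tcp_rot: [-1.335, 1.532, -0.228]
contact_force: [-0.2, -0.2, -0.8]
grip_width: 0.2
```

```bash
python3 go.py b 70
```

```text
R [[0.037, -0.894, 0.447], [-0.009, 0.447, 0.894], [-0.999, -0.037, 0.009]]
t 9.0833 p [538.8 297.3 149.2] F [-0.2 -0.2 -0.8] w 0.2
world d [  0.9  -1.8 -79.2] tool d [79.2  1.3 -1.9] n 1.899684389167568 per30mm 2.64056130094292
```

>>> send_rows([
  [[0.015,0.0005,-0.0005,0,0],[0.015,0.0005,-0.0005,0,0],[0.015,0.0005,-0.0005,0,0],[0.015,0,0,0,0],[0.008,0,0,0,0],[0.004,0,0,0,0]],
])

```text
time: 9.58
tool_pos: [538.9, 296.3, 73.7]
tcp_rot: [-1.339, 1.532, -0.229]
contact_force: [-0.8, -0.4, 0.2]
grip_width: 0.7
```

```bash
python3 go.py b 40;python3 - <<'E'
from h import *
im=optics.capture('wrist')['color']
cv2.imwrite('pics/w3.png',cv2.resize(im[120:290,180:330],None,fx=3.5,fy=3.5))
c=optics.capture('top');m=cent(c['color'],'blue',(149,195));ys,xs=np.nonzero(m);print(m.sum(),xs.mean() if len(xs) else 0)
E
```

```text
R [[0.038, -0.895, 0.445], [-0.009, 0.445, 0.896], [-0.999, -0.038, 0.009]]
t 9.5833 p [538.9 296.3  73.7] F [-0.8 -0.4  0.2] w 0.7
world d [  0.8  -0.8 -33.7] tool d [33.8  0.3 -0.7] n 0.8097528088702262 per30mm 1.1255564043296145
0 0
```

View pics/w3.png

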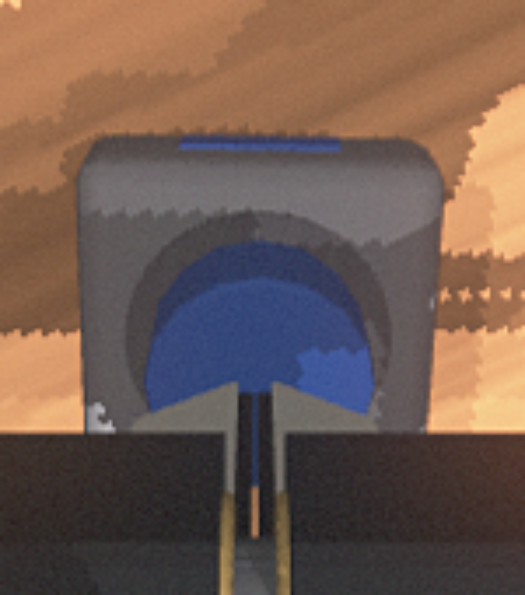

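```bash
python3 -c "
from h import *
print(wristz((254.3,230),52).round(1))"; python3 go.py b 40
```

```text
[540.5 298.6  52. ]
R [[0.04, -0.895, 0.445], [-0.008, 0.445, 0.896], [-0.999, -0.039, 0.01]]
t 9.7333 p [539.6 296.8  75.2] F [ 1.   0.3 -0. ] w 0.3
world d [  0.1  -1.3 -35.2] tool d [35.2  0.7 -1.5] n 0.8445710098067652 per30mm 1.1739537036314038
```

Wrist and top agree to within about 3 mm, and the tool sits between the two estimates. Pressing straight down.

>>> send_rows([
  [[0.005,0,0,0,0],[0.005,0,0,0,0],[0.003,0,0,0,0],[0.003,0,0,0,0]],
])

```text
time: 10.07
tool_pos: [542.5, 297.2, 61.6]
tcp_rot: [-1.228, 1.524, -0.119]
contact_force: [-0.0, 0.0, -0.0]
grip_width: 0.6
```

>>> send_rows([
  [[0.003,0,0,0,0],[0.003,0,0,0,0],[0.003,0,0,0,0],[0.003,0,0,0,0]],
])

```text
time: 10.4
tool_pos: [543.3, 297.3, 49.0]
tcp_rot: [-1.219, 1.524, -0.109]
contact_force: [-1.3, -0.3, 3.2]
grip_width: 0.1
```

>>> send_rows([
  [[0.003,0,0,0,0],[0.003,0,0,0,0],[0.003,0,0,0,0]],
])

```text
time: 10.65
tool_pos: [543.3, 297.4, 40.0]
tcp_rot: [-1.221, 1.524, -0.112]
contact_force: [-2.1, -1.2, 5.9]
grip_width: 0.6
```

>>> send_rows([
  [[0.003,0,0,0,0],[0.002,0,0,0,0]],
])

```text
time: 10.82
tool_pos: [543.4, 297.4, 35.1]
tcp_rot: [-1.221, 1.524, -0.111]
contact_force: [-4.2, -1.3, 10.7]
grip_width: 0.5
```

Blue is fully down: 10.7 N at 17 mm. Retracting.

>>> send_rows([
  [[-0.004,0,0,0,0],[-0.006,0,0,0,0],[-0.01,0,0,0,0],[-0.02,0,0,0,0],[-0.02,0,0,0,0],[-0.03,0,0,0,0],[-0.03,0,0,0,0],[-0.03,0,0,0,0],[-0.02,0,0,0,0]],
])

```text
time: 11.57
tool_pos: [533.2, 297.0, 207.4]
tcp_rot: [-1.358, 1.533, -0.248]
contact_force: [-0.3, -0.0, 0.3]
grip_width: 0.7
```

>>> send_rows([
  [[0,0.02,0,0,0],[0,0.03,0,0,0],[0,0.03,0,0,0],[0,0.03,0,0,0],[0,0.02,0,0,0],[0,0.01,0,0,0],[0,0,0,0,0],[0,0,0,0,0]],
])

```text
time: 12.23
tool_pos: [407.8, 362.3, 212.6]
tcp_rot: [-1.116, 1.515, -0.009]
contact_force: [0.3, 0.2, 0.7]
grip_width: 0.6
```

```bash
python3 - <<'E'
from h import *
for n in('side','top'):
    c=optics.capture(n);cv2.imwrite(f'pics/{n}4.png',c['color'])
    a=cv2.imread(f'pics/{n}0.png')
    for b in HS:
        m=cent(c['color'],b,SEED[n][b]);ys,xs=np.nonzero(m)
        if len(xs): print(n,b,len(xs),onz(c,(xs.mean(),ys.mean()),50 if b=='red' else 40).round(1))
s=cv2.imread('pics/side4.png');cv2.imwrite('pics/side4c.png',cv2.resize(s[120:340,170:370],None,fx=3,fy=2.7))
E
```

```text
side green 107 [587.9 -67.4  40. ]
side yellow 145 [476.  58.  40.]
side blue 276 [539.8 300.4  40. ]
side red 136 [ 520.  -239.1   50. ]
top green 132 [586.9 -71.8  40. ]
top yellow 142 [475.4  54.2  40. ]
top blue 147 [539.3 294.7  40. ]
top red 153 [ 517.8 -253.6   50. ]
```

View pics/side4c.png

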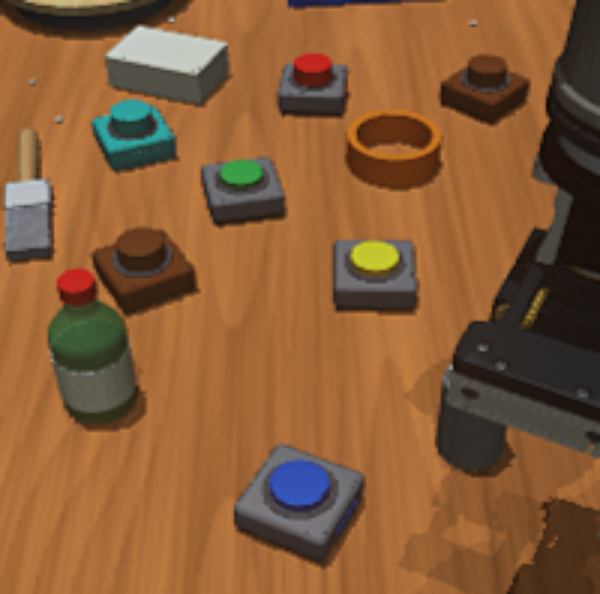

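View pics/top4.png

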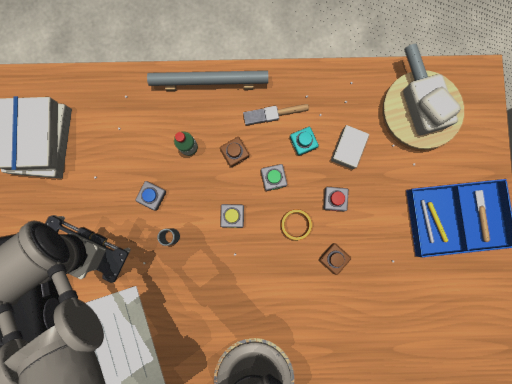

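The pictures show green, yellow and blue down, red up and every object in its original place. The tube at (169,237) is undisturbed and the arm is clear of everything.

```bash
python3 -c "
from plant import close_job;print(close_job())"
```

```text
the job is handed in; nothing more can be done
None
```

I pressed the green, yellow and blue buttons in that order with the shut fingertips, then retracted and handed the job in at about 12.3 s.

| Button | Final downward force | Travel |
|---|---|---|
| Green | 10.4 N | about 17 mm |
| Yellow | 11.3 N | about 17.5 mm |
| Blue | 10.7 N | about 17 mm |

Those travels are the full 12 mm stroke plus about 5 mm of cushion, and the forces stayed well under the 35 N limit.

**Last checks:** The final side and top pictures show the three caps low in their housings, the red button up, and all the other things where they were. From the top view, the pressed caps are within about 1 mm of where they started. The arm was clear of everything, with no contact force beyond noise.

**What disagreed:**
- **Arm drift:** The arm drifted up about 1 mm per idle row, and the tool gradually tilted by 2 to 3°. I pressed with that tilt.
- **Blue position:** The top and wrist views of the blue cap differed by about 4 mm. I pressed 3 to 4 mm off the top-view centre, still well on the cap.
- **Side-view readings:** The side-view colour mask was unreliable for blue and red, where it differed from the top view by up to 14 mm. I used the top view for those.

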